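# Take the left-hand-threaded burr nut off the sample mill

### The job

The brass burr nut on top of the sample mill has a left-hand thread. Undo it by feel without ever forcing or jerking the thread, lift it straight off the spindle and set it down gently, standing upright, in the blue parts tray. Leave the tip box, the jars and the beaker where they are.

Things in the scene. Friction and masses are not known exactly. Their poses are not given: they have to be found in the camera images.
- mill: Lower half of a grey sample mill, fixed: round housing 124 mm across and 50 mm tall, a steel burr disc 72 mm across on top. Origin: centre of the underside, on the vertical spindle's axis; z up; its outlet chute points to -x.
- burr_nut: Brass cap nut, 0.1 to 0.2 kg, 76 mm tall: round skirt 40 mm across and 42 mm tall, on it an upright grip bar 14 mm thick (y), 38 mm long (x), 34 mm high. Origin: centre of its open underside; z up along its axis. At the start it stands on the burr disc, screwed on. Left-hand thread: it loosens CLOCKWISE seen from above (yaw falls); anticlockwise jams it.
- burr_nut_bar (a point): Grip point of the nut's bar, on the nut's axis, 65 mm above its underside: 11 mm below the bar's top and 23 mm above the top of the skirt, which is wider than the bar (do not push fingers down on it). Axes as the nut's: the bar is long along x, take it across y.
- parts_tray: Blue open square tray, 120 x 120 mm outside, walls 4 mm thick and 18 mm high, fixed. Inner floor 4 mm above the worktop. Origin: centre of the underside. When it is on the robot's right, a black computer tower 0.34 m tall stands behind it (x above 0.52 m, y from -0.14 to -0.34 m): keep the gripper clear of it.
- tip_box: Blue and white pipette tip box, 80 x 118 x 70 mm, loose. Origin: centre of the underside. Must stay where it is.
- jar_red: White sample jar with red lid, 58 mm across, 62 mm tall, loose. Origin: centre of the underside. Must stay where it is.
- jar_white: White sample jar with white lid, 58 mm across, 62 mm tall, loose. Origin: centre of the underside. Must stay where it is.
- beaker: Small glass beaker, 57 mm across, 70 mm tall, loose. Origin: centre of the underside. Must stay where it is.
- nut_seat (a point): Centre of the burr disc's flat top, 60 mm above the worktop; the nut stands here. The thread climbs 4.5 mm a radian with 5 mm of up-and-down play: until free, a light pull lifts the nut at most 7 mm before the upper flank stops it hard. Both flanks climb with clockwise turning; for up to the first 1 rad the nut need not climb. Let go in the thread, it sinks onto the lower flank.
- spindle: Steel threaded spindle on the mill's axis, fixed, hidden in the nut; its top is 96 mm above the worktop, 28 mm across. Origin as the mill's. The nut needs 1.2 to 2.5 rad of clockwise turning before it lifts off; the amount differs and cannot be seen. Some 0.4 rad after it comes free a hard stop ends the turning. Free, it lifts off without resistance, clear 36 mm up. Over 40 N on it is forcing.
Not all that is in view belongs to the job. There is more than one size of the burr_nut; the one meant has the size given above.

How it is judged:
On the way:
1. the nut has been lifted straight up off the spindle: more than 38 mm above its seat, upright and still over the spindle (within 20 mm) (z of burr_nut in the frame of mill above 0.098 m and horizontal distance between burr_nut and mill below 0.02 m and angle between burr_nut's own z axis and vertical below 0.3 rad), for 0.05 s.
At the end, for the whole second after the job is handed in: The burr nut stands upright (within 0.1 rad, grip bar up) and at rest on the floor of the parts tray: underside less than 8 mm above the tray's underside, axis within 52 mm of the tray's centre (z of burr_nut in the frame of parts_tray below 0.008 m and horizontal distance between burr_nut and parts_tray below 0.052 m and angle between burr_nut's own z axis and vertical below 0.1 rad and linear speed of burr_nut below 0.01 m/s); the robot touches nothing.
It fails at once if the thread is forced: more than 40 N between the nut and the spindle (contact force between burr_nut and spindle above 40 N).
It fails at once if the nut is dropped or pressed hard into the tray: more than 40 N (contact force between burr_nut and parts_tray above 40 N).
It fails at once if the tip box, a jar or the beaker is moved by more than 15 mm (distance of any of tip_box, jar_red, jar_white, beaker from where it was at the start of the episode above 0.015 m).
It also fails if it takes over 72 s, if anything falls off the work surface, if the arm or the gripper's body presses on something with over 40 N, if the wrist force passes 120 N, or if a joint passes its speed limit or range.

### The arm

A 6-joint arm with a two-finger parallel gripper is mounted at the origin on a cart in front of the work surface, level with it; the furniture and walls round the work are solid. World frame = base frame: x ahead of the robot, y to its left, z up, the work surface at z = 0. Lengths are in m, angles in rad, forces in N, time in s.
With the tool pointing down it reaches from about 0.35 to 0.95 m from the base axis. Payload 17.4 kg.
Tool frame: the origin (TCP) lies midway between the tips of the shut fingers; the grasp point (between the pads) lies 19 mm behind it; z points along the fingers, y is the direction in which the jaws open and shut (so a half turn about z gives the same grasp; the last joint's range is limited). The gripper opens to 93 mm and grips with 3 to 60 N. Pads are 15 mm wide; open, the fingers measure 128 mm over their backs; the gripper's body (75 mm by 188 mm) begins 65 mm behind the grasp point.
Start: joints at [-1.207, 0.116, 1.442, -0, 1.584, -0.038], TCP at [0.264, -0.621, 0.219] pointing down, gripper open.
Joint ranges: [-2.83, 2.83], [-0.83, 2.19], [0.07, 2.5], [-1.14, 4.28], [0.01, 3], [-2.97, 2.97]. Speed limits (rad/s): [1.89, 1.89, 2.22, 3.14, 3.14, 3.14].

### API

Orientations are given as a rotation vector (axis times angle).
In Python, from rig import telemetry, vision, workorder gives the robot as it stands. The module is installed in compiled form; this text tells all that it offers.
- The arm moves only by the tool play_rows, never from a script. Its argument "deltas" is a list of rows, each a list of 4 numbers: the shift along the world's x, y, z in units of 30 mm (1.0 is 30 mm), then the turn about the world's z in units of 6 degrees (1.0 is 6 degrees). A call has 1 to 5 rows; each row is the pose to reach, as a shift and turn from the pose commanded when the call began; what a row does not reach only later rows make up. A row lasts 1/8 s, in which the tool goes at most 62.5 mm and 10.7 degrees, less where a joint would pass 70% of its speed; a pose out of reach is approached as far as the arm can. A call with a gripper value outside its range is refused whole. "fingers" is the closure, from 0 (fully open) to 1 (shut), set as the call begins (left out, the last holds). The fingers move at their own pace and stop on an object; "grip_force" is the grip in N (left out, the last holds). Time passes only in rows, so rows that repeat a pose let the fingers close. It gives the time, the measured TCP pose, the force and the opening at its end, in the units of the state.
- telemetry.sense(): the state, without advancing time (a new reading comes with each control period).
- vision.snapshot(name): name is "scene" or "side" or "wrist"; returns the picture (420x560x3 uint8, red, green, blue); there is no depth.
- vision.camera_model(name): a dict with "intrinsics" (3x3 intrinsics, pixels), "D" ([k1, k2, p1, p2, k3] as OpenCV has them; the pictures are not rectified), "position" and "rotation" of the camera in the world; the wrist camera has in their place "mount" (4x4, takes a point from camera to tool coordinates, whose origin is the TCP and whose axes are the flange's). Camera axes: x right, y down, z forward; pixel columns grow to the right and rows downward; lengths in m; the calibration is good to about 2 mm. A picture is of the moment at which its call begins: read the wrist's pose just before it. camera_model takes no time and is no camera call.
- workorder.hand_in(): hands the job in, once; it reports no verdict.
Trained networks look in the newest picture that a camera, given by its name, has taken for a name from the list of things; names that differ only in an ending like _2 or _b are one class to them, and where a whole thing is asked for, a point or a joint stands for the part that bears it (a point fixed in the world has none). Each returns a list of dicts, best first, with "score" (0 to 1); they miss things now and then, are a little off and sometimes report something else, mostly with a low value. They report only what shows in the picture. A call takes as long as a camera call. They do not tell look-alikes from the thing itself.
- vision.search_frame(label, camera): "position" ([column, row] as shares, 0 to 1, of the picture: columns of its width, rows of its height, amid what is visible of it).
- vision.landmark_of(label, camera): "position" ([column, row] as shares, 0 to 1, of the picture: columns of its width, rows of its height: a listed point, or the origin of a listed thing).
The state is a dict: "time": time; "q": joint angles; "joint_velocities": joint speeds; "tau": joint torques, N m; "ee_pos": TCP position; "orientation": TCP orientation; "contact_force": force on the tool from outside, world axes, zero at the start; "torque": the same for the moment, N m; "grip_width": finger opening in m.
Only numpy, scipy, OpenCV 4.12 (cv2) and the standard library are available. Lean on these libraries where they do the work, as an engineer would, in place of code of your own. Each camera call takes 0.05 s, during which the arm holds its last target.

## Working session

There is one attempt and no reset: what is moved stays moved. The work goes in short steps, Python scripts to look and compute and a tool call to move; the robot and the scene stay as the last step left them, time stands still between calls to the robot, and variables do not carry over. Pictures are saved under pics/ and viewed, and the job is handed in when it is done.

Besides the shell and the picture viewer there is one more tool, called after "Request:" by a JSON object that holds its "api" and its "payload", one argument or row to a line. play_rows: Moves the arm, as the interface text tells. Its arguments: {"type":"object","properties":{"deltas":{"type":"array"},"fingers":{"type":"number"},"grip_force":{"type":"number"}},"required":["deltas"]}

```bash
mkdir -p pics; ls
cat > h.py <<'E'
import numpy as np,cv2
from rig import telemetry,vision,workorder
def snap(cam,fn):
    im=vision.snapshot(cam); cv2.imwrite('pics/'+fn,cv2.cvtColor(im,cv2.COLOR_RGB2BGR)); return im
E
python3 - <<'E'
from h import *
s=telemetry.sense();print({k:np.round(v,3).tolist() for k,v in s.items()})
for c in ['scene','side','wrist']:
    snap(c,c+'0.png'); m=vision.camera_model(c)
    print(c,{k:np.round(v,4).tolist() for k,v in m.items()})
for c in ['scene','side']:
  for l in ['mill','burr_nut','burr_nut_bar','parts_tray','nut_seat','tip_box','jar_red','jar_white','beaker']:
    try: print(c,l,[(np.round(np.array(d['position'])*[560,420],1).tolist(),round(d['score'],2)) for d in vision.landmark_of(l,c)[:4]])
    except Exception as e: print(c,l,e)
E
```

```text
pics
{'time': 0.0, 'q': [-1.207, 0.116, 1.442, -0.0, 1.584, -0.038], 'joint_velocities': [0.001, 0.001, -0.001, 0.001, -0.001, -0.0], 'tau': [0.0, -72.127, -62.261, 0.078, 0.024, -0.0], 'ee_pos': [0.264, -0.621, 0.218], 'orientation': [-3.077, -0.627, 0.0], 'contact_force': [-0.199, -0.045, -0.366], 'torque': [-0.057, -0.027, 0.06], 'grip_width': 0.093}
scene {'intrinsics': [[542.2567, 0.0, 289.3638], [0.0, 542.2567, 216.9824], [0.0, 0.0, 1.0]], 'D': [-0.0763, 0.0, 0.0, 0.0, 0.0], 'position': [-0.0063, 0.5996, 1.0108], 'rotation': [-0.9739, 2.5232, -0.9707]}
side {'intrinsics': [[442.7538, 0.0, 281.1797], [0.0, 442.7538, 205.6505], [0.0, 0.0, 1.0]], 'D': [0.0285, 0.0, 0.0, 0.0, 0.0], 'position': [0.3677, 0.9216, 0.7475], 'rotation': [-0.2274, 2.6915, -1.4308]}
wrist {'intrinsics': [[354.1614, 0.0, 277.3734], [0.0, 354.1614, 208.9352], [0.0, 0.0, 1.0]], 'D': [0.022, 0.0, 0.0, 0.0, 0.0], 'mount': [[-0.0011, -0.9535, -0.3014, 0.0846], [1.0, -0.0012, 0.0001, 0.0001], [-0.0005, -0.3014, 0.9535, -0.1653], [0.0, 0.0, 0.0, 1.0]]}
scene mill [([305.2, 260.2], 0.71)]
scene burr_nut [([286.2, 322.6], 0.67), ([306.2, 244.4], 0.66)]
scene burr_nut_bar [([284.3, 298.5], 0.7), ([310.8, 223.8], 0.57)]
scene parts_tray [([184.5, 285.9], 0.21)]
scene nut_seat [([307.0, 241.2], 0.6)]
scene tip_box [([236.3, 364.6], 0.88), ([306.0, 256.2], 0.4), ([307.2, 245.1], 0.22)]
scene jar_red [([248.3, 233.4], 0.97)]
scene jar_white [([305.0, 258.5], 0.52)]
scene beaker [([217.8, 259.1], 0.97)]
side mill [([297.4, 244.6], 0.69), ([233.2, 245.4], 0.18)]
side burr_nut [([320.0, 290.5], 0.72)]
side burr_nut_bar [([294.9, 201.5], 0.6)]
side parts_tray [([333.2, 191.5], 0.93)]
side nut_seat [([293.3, 223.8], 0.72)]
side tip_box [([304.6, 336.4], 0.61), ([233.0, 246.0], 0.27)]
side jar_red [([232.9, 245.2], 0.62), ([331.8, 188.2], 0.26), ([297.9, 224.0], 0.23)]
side jar_white [([207.7, 306.8], 0.82)]
side beaker [([223.2, 268.9], 0.85)]
```

View pics/scene0.png

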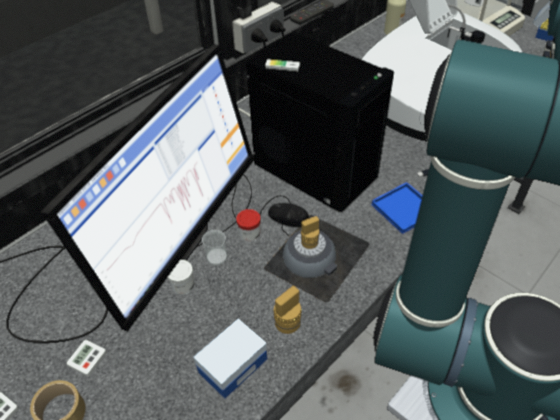

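View pics/side0.png

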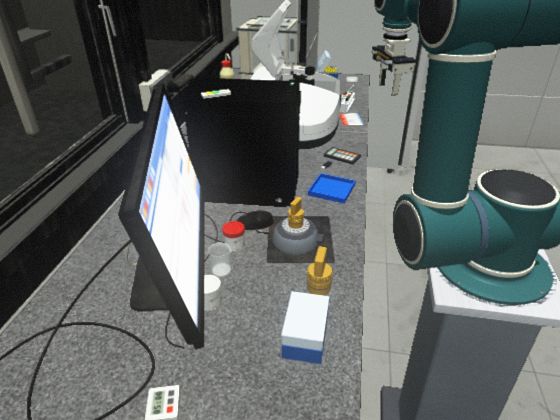

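The scene picture shows the mill with a nut at about (308,235), a second loose nut at (287,312), the tip box at (232,358), the red jar at (248,220), the beaker at (215,247), the white jar at (180,277), and the tray at (402,207), partly behind the arm. In the side picture the tray is at (332,188) and the mill nut at (296,213). Two things could be taken for the nut: the one on the mill (310,232) and the loose one (287,312). The task's nut is the one on the mill.

```bash
cat >> h.py <<'E'
def cam(c,s=None):
    m=vision.camera_model(c)
    if c=='wrist':
        s=s or telemetry.sense()
        T=np.eye(4);T[:3,:3]=cv2.Rodrigues(np.array(s['orientation']))[0];T[:3,3]=s['ee_pos']
        T=T@np.array(m['mount'])
        R,p=T[:3,:3],T[:3,3]
    else: R=cv2.Rodrigues(np.array(m['rotation'],float))[0];p=np.array(m['position'])
    return np.array(m['intrinsics']),np.array(m['D']),R,p
def ray(C,px):
    K,D,R,p=C
    u=cv2.undistortPoints(np.array([[px]],float),K,D)[0,0]
    return p,R@np.array([u[0],u[1],1.])
def onz(C,px,z):
    p,d=ray(C,px);return p+d*(z-p[2])/d[2]
def tri(rs):
    A=0;b=0
    for p,d in rs:
        d=d/np.linalg.norm(d);M=np.eye(3)-np.outer(d,d);A=A+M;b=b+M@p
    x=np.linalg.solve(A,b);return x,[np.linalg.norm((np.eye(3)-np.outer(d,d)/(d@d))@(x-p)) for p,d in rs]
def proj(C,P):
    K,D,R,p=C
    return cv2.projectPoints(np.atleast_2d(np.array(P,float)),cv2.Rodrigues(R.T)[0],-R.T@p,K,D)[0][:,0]
E
python3 - <<'E'
from h import *
S=cam('scene');D=cam('side')
for n,a,b,z in [('mill',(305.2,260.2),(297.4,244.6),0),('bar',(310.8,223.8),(294.9,201.5),.125),('seat',(307,241.2),(293.3,223.8),.06),('tray',(402,207),(333.2,191.5),0),('loose',(286.2,322.6),(320,290.5),0),('red',(248.3,233.4),(232.9,245.2),0),('beak',(217.8,259.1),(223.2,268.9),0)]:
    x,e=tri([ray(S,a),ray(D,b)]);print(n,x.round(3),np.round(e,4),onz(S,a,z).round(3),onz(D,b,z).round(3))
im=cv2.imread('pics/scene0.png')[200:340,240:380];cv2.imwrite('pics/c1.png',cv2.resize(im,None,fx=4,fy=4,interpolation=cv2.INTER_CUBIC))
im=cv2.imread('pics/side0.png')[170:310,240:380];cv2.imwrite('pics/c2.png',cv2.resize(im,None,fx=4,fy=4,interpolation=cv2.INTER_CUBIC))
E
```

```text
mill [0.489 0.012 0.009] [0.0049 0.0049] [0.498 0.003 0.   ] [0.486 0.006 0.   ]
bar [ 0.495 -0.008  0.126] [0.0024 0.0024] [ 0.493 -0.007  0.125] [ 0.497 -0.012  0.125]
seat [ 0.5   -0.004  0.061] [0.0009 0.0009] [ 0.501 -0.005  0.06 ] [ 0.499 -0.004  0.06 ]
tray [ 0.418 -0.282  0.003] [0.0082 0.0082] [ 0.427 -0.292  0.   ] [ 0.412 -0.276  0.   ]
loose [ 0.414  0.159 -0.002] [0.0047 0.0047] [0.417 0.157 0.   ] [0.41  0.166 0.   ]
red [ 0.657  0.034 -0.002] [0.0008 0.0008] [0.657 0.034 0.   ] [0.655 0.037 0.   ]
beak [0.65  0.141 0.008] [0.0018 0.0018] [0.653 0.139 0.   ] [0.655 0.131 0.   ]
```

View pics/c1.png

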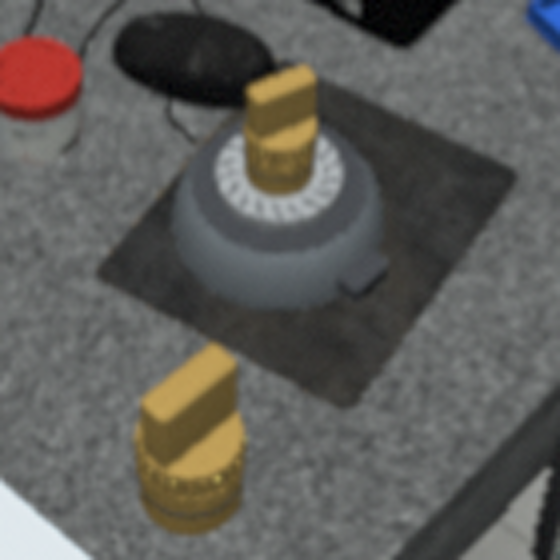

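View pics/c2.png

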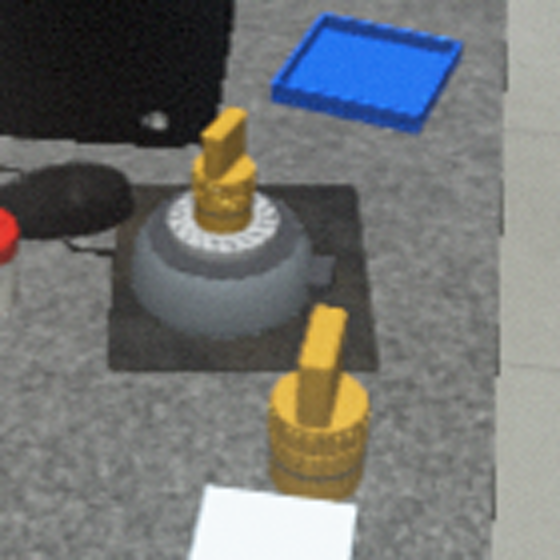

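The crops show the nut on the mill is clearly smaller than the loose one next to it, so I'm going for the mill nut. Next I get the bar's yaw, then move above it.

Run:
```python
from h import *
S=cam('scene');D=cam('side')
f=lambda p:(p[0]/4+240,p[1]/4+200); g=lambda p:(p[0]/4+240,p[1]/4+170)
def yaw(a,b): d=b-a; return np.hypot(*d[:2]).round(4),np.degrees(np.arctan2(d[1],d[0])).round(1)
for p,q in [((258,102),(316,78)),((246,88),(303,66))]:
    a,b=onz(S,f(p),.136),onz(S,f(q),.136); print(a,b,yaw(a,b))
for p,q in [((219,139),(245,112)),((203,133),(232,107))]:
    a,b=onz(D,g(p),.136),onz(D,g(q),.136); print(a,b,yaw(a,b))
# tray corners outer top z=.018, side crop
for p in [(324,14),(462,40),(417,132),(272,100)]: print(onz(D,g(p),.018 if p[1]<130 or 1 else 0).round(3))
R=cv2.Rodrigues(np.array(telemetry.sense()['orientation']))[0];print(R.round(3))
```

```text
[0.49349697 0.01357525 0.136     ] [ 0.48156209 -0.02049602  0.136     ] (np.float64(0.0361), np.float64(-109.3))
[0.504966   0.01034362 0.136     ] [ 0.49252208 -0.02247306  0.136     ] (np.float64(0.0351), np.float64(-110.8))
[0.49299604 0.01889388 0.136     ] [ 0.48121078 -0.01416732  0.136     ] (np.float64(0.0351), np.float64(-109.6))
[0.50379666 0.01388313 0.136     ] [ 0.49015025 -0.01861587  0.136     ] (np.float64(0.0352), np.float64(-112.8))
[ 0.459 -0.352  0.018]
[ 0.345 -0.328  0.018]
[ 0.374 -0.188  0.018]
[ 0.485 -0.215  0.018]
[[ 0.92   0.391  0.   ]
 [ 0.391 -0.92  -0.   ]
 [ 0.     0.    -1.   ]]
```

Request:
{"api": "play_rows", "payload": {
  "deltas": [
    [0.3, 1.5, 1, 1.7],
    [0.8, 3.4, 1.8, 3.4],
    [1.3, 5.3, 2, 5.1],
    [1.8, 7.2, 2, 6.8],
    [2.3, 9.1, 2, 8.5]
  ],
  "fingers": 0
}}

```text
time: 1.68
ee_pos: [0.3331, -0.3465, 0.2789]
orientation: [2.503, 1.898, 0.0]
contact_force: [0.1, 0.0, 0.7]
grip_width: 0.0929
```

Request:
{"api": "play_rows", "payload": {
  "deltas": [
    [0.6, 1.9, 0, 1.7],
    [1.4, 3.7, 0, 3.4],
    [2.4, 5.4, 0, 5.1],
    [3.4, 7, 0, 6.8],
    [4.2, 8.4, 0, 8.5]
  ]
}}

```text
time: 2.3
ee_pos: [0.4596, -0.0942, 0.2789]
orientation: [1.441, 2.791, 0.0]
contact_force: [0.0, -0.2, 0.3]
grip_width: 0.0927
```

Request:
{"api": "play_rows", "payload": {
  "deltas": [
    [0.5, 1.2, 0, 1.7],
    [1.1, 2.4, 0, 3.4],
    [1.1, 2.9, 0, 5.1],
    [1.1, 3.1, 0, 6.8],
    [1.1, 3.1, 0, 8.5]
  ]
}}

```text
time: 2.92
ee_pos: [0.492, -0.0027, 0.2787]
orientation: [0.098, 3.14, 0.0]
contact_force: [-0.0, 0.2, 0.9]
grip_width: 0.0928
```

Run:
```python
from h import *
s=telemetry.sense();print({k:np.round(s[k],3).tolist() for k in ['time','q','ee_pos','orientation','contact_force']})
R=cv2.Rodrigues(np.array(s['orientation']))[0];print(np.degrees(np.arctan2(R[1,1],R[0,1])))
```

```text
{'time': 2.925, 'q': [-0.057, -0.297, 1.731, 0.0, 1.707, -1.565], 'ee_pos': [0.492, -0.003, 0.279], 'orientation': [0.098, 3.14, 0.0], 'contact_force': [-0.019, 0.218, 0.913]}
86.40760200670114
```

Request:
{"api": "play_rows", "payload": {
  "deltas": [
    [0, 0, 0, 1.7],
    [0, 0, 0, 3.4],
    [0, 0, 0, 5.1],
    [0, 0, 0, 6.8],
    [0, 0, 0, 8.5]
  ]
}}

```text
time: 3.55
ee_pos: [0.4919, -0.0032, 0.2788]
orientation: [-1.262, 2.877, -0.0]
contact_force: [0.2, -0.3, 0.9]
grip_width: 0.0929
```

Request:
{"api": "play_rows", "payload": {
  "deltas": [
    [0, 0, -0.3, 1.5],
    [0, 0, -0.6, 3.0],
    [0, 0, -1, 3.8],
    [0, 0, -1, 3.8]
  ]
}}

```text
time: 4.05
ee_pos: [0.4917, -0.0032, 0.248]
orientation: [1.797, -2.576, -0.001]
contact_force: [-0.5, -0.3, 0.7]
grip_width: 0.0931
```

Run:
```python
from h import *
s=telemetry.sense();C=cam('wrist',s);im=snap('wrist','w1.png')
print({k:np.round(s[k],3).tolist() for k in ['time','q','ee_pos','orientation','contact_force']})
R=cv2.Rodrigues(np.array(s['orientation']))[0];print(np.degrees(np.arctan2(R[1,1],R[0,1])))
for l,z in [('mill',0),('burr_nut_bar',.125),('burr_nut',.06),('nut_seat',.06)]:
    for d in vision.landmark_of(l,'wrist')[:2]:
        p=np.array(d['position'])*[560,420];print(l,p.round(1),round(d['score'],2),onz(C,p,z).round(4))
```

```text
{'time': 4.05, 'q': [-0.058, -0.295, 1.779, 0.0, 1.659, -2.847], 'ee_pos': [0.492, -0.003, 0.248], 'orientation': [1.797, -2.576, -0.001], 'contact_force': [-0.481, -0.314, 0.732]}
159.79026176974128
burr_nut_bar [272.6 197.8] 0.94 [ 0.4945 -0.0079  0.125 ]
burr_nut [273.9 179.5] 0.88 [ 0.4936 -0.0087  0.06  ]
burr_nut [375.8 265.1] 0.64 [0.4221 0.1202 0.06  ]
```

View pics/w1.png

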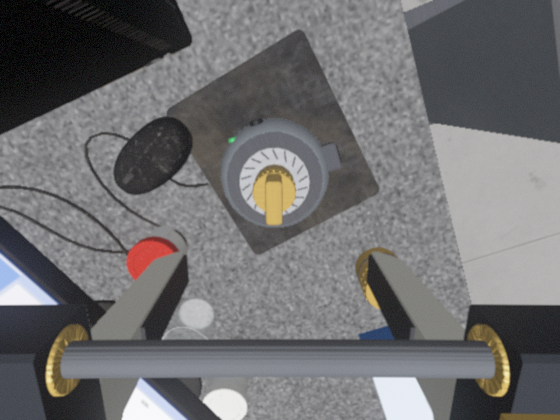

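The wrist view shows the mill nut, with its bar at (273,200) lying across the jaw direction. The red jar is at (152,260) and the loose nut at (377,270). I measure the bar's top in a close crop.

Run:
```python
import cv2
im=cv2.imread('pics/w1.png')[140:240,220:330];cv2.imwrite('pics/w1c.png',cv2.resize(im,None,fx=6,fy=6,interpolation=cv2.INTER_CUBIC)[:600])
```

```text
(no output)
```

View pics/w1c.png

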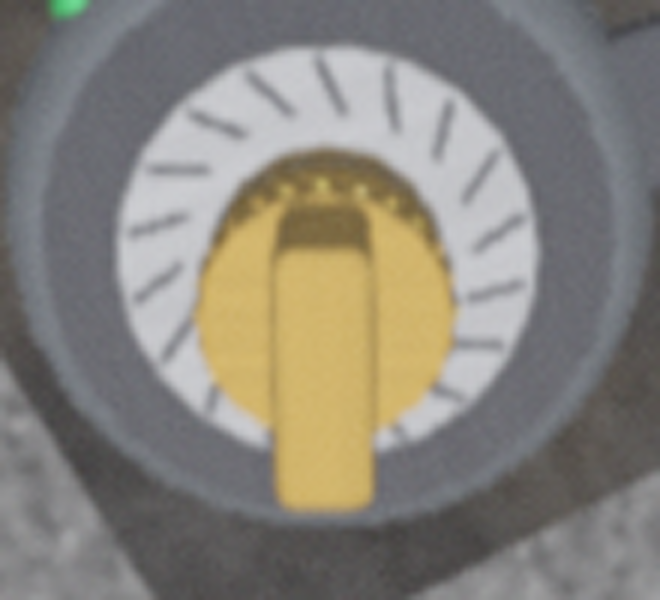

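Run:
```python
from h import *
C=cam('wrist');f=lambda p:(p[0]/6+220,p[1]/6+140)
q=[onz(C,f(p),.136) for p in [(272,249),(372,249),(374,511),(275,511)]]
for a in q: print(a.round(4))
c=sum(q)/4;print('c',c,'len',np.linalg.norm(q[0]-q[3]),np.linalg.norm(q[0]-q[1]))
d=(q[3]+q[2]-q[0]-q[1]);e=q[1]+q[2]-q[0]-q[3]
print(np.degrees(np.arctan2(d[1],d[0])),np.degrees(np.arctan2(e[1],e[0])))
l,r=onz(C,f((116,249)),.06),onz(C,f((538,249)),.06);print('disc',(l+r)/2,np.linalg.norm(l-r))
l,r=onz(C,f((195,315)),.102),onz(C,f((456,315)),.102);print('skirt',(l+r)/2,np.linalg.norm(l-r))
S=cam('scene');print(onz(C,(305,180),.03))
```

```text
[ 0.4947 -0.0252  0.136 ]
[ 0.4822 -0.0206  0.136 ]
[0.4947 0.0146 0.136 ]
[0.5077 0.0099 0.136 ]
c [ 0.49483484 -0.00532933  0.136     ] len 0.03739557435250408 0.013413379500475567
70.04784487080536 159.71067640215844
disc [ 0.49461923 -0.00633179  0.06      ] 0.07203745846750165
skirt [ 0.49466382 -0.00582397  0.102     ] 0.03966320114022394
[0.46496437 0.01025533 0.03      ]
```

Measured sizes match: bar 37.4 x 13.4 mm, disc 72.0 mm, skirt 39.7 mm. The axis is at (0.4946, -0.0058) and the jaws are aligned. Descending.

Request:
{"api": "play_rows", "payload": {
  "deltas": [
    [0.1, -0.08, -1, 0],
    [0.1, -0.08, -2.2, 0],
    [0.1, -0.08, -3.4, 0],
    [0.1, -0.08, -4.2, 0],
    [0.1, -0.08, -4.57, 0]
  ]
}}

```text
time: 4.92
ee_pos: [0.4947, -0.0056, 0.1106]
orientation: [1.797, -2.576, -0.001]
contact_force: [-0.1, -0.4, 0.2]
grip_width: 0.093
```

Request:
{"api": "play_rows", "payload": {
  "deltas": [
    [0, 0, 0, 0],
    [0, 0, 0, 0]
  ]
}}

```text
time: 5.18
ee_pos: [0.4955, -0.0057, 0.1128]
orientation: [-1.797, 2.575, -0.002]
contact_force: [-0.6, -1.3, -0.4]
grip_width: 0.0927
```

```bash
cat > st.py <<'E'
from h import *
s=telemetry.sense();print({k:np.round(s[k],4).tolist() for k in ['time','ee_pos','contact_force','torque','grip_width']},np.round(s['q'],3))
R=cv2.Rodrigues(np.array(s['orientation']))[0];print(np.degrees(np.arctan2(R[1,1],R[0,1])))
E
python3 st.py
python3 - <<'E'
from h import *
snap('wrist','w2.png');snap('side','s2.png')
E
```

```text
{'time': 5.175, 'ee_pos': [0.4955, -0.0057, 0.1128], 'contact_force': [-0.5634, -1.2814, -0.3883], 'torque': [0.0798, -0.0451, 0.0023], 'grip_width': 0.0927} [-0.063 -0.237  1.951 -0.     1.426 -2.852]
159.81730233522572
```

View pics/w2.png

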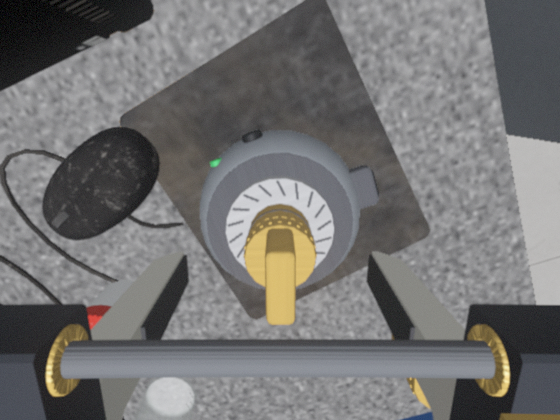

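The wrist view shows the bar at column ~281, centred between the fingers (midpoint ~280). I go a little lower, then close gently.

Request:
{"api": "play_rows", "payload": {
  "deltas": [
    [-0.02, 0, -0.08, 0],
    [-0.02, 0, -0.15, 0]
  ]
}}

```text
time: 5.52
ee_pos: [0.4944, -0.0057, 0.1071]
orientation: [-1.798, 2.576, -0.0]
contact_force: [-0.2, 0.1, 0.0]
grip_width: 0.0929
```

Request:
{"api": "play_rows", "payload": {
  "deltas": [
    [0, 0, 0, 0],
    [0, 0, 0, 0],
    [0, 0, 0, 0],
    [0, 0, 0, 0],
    [0, 0, 0, 0]
  ],
  "fingers": 1,
  "grip_force": 12
}}

```text
time: 6.15
ee_pos: [0.4944, -0.0057, 0.1071]
orientation: [-1.798, 2.576, -0.0]
contact_force: [-0.0, 0.2, 0.5]
grip_width: 0.0477
```

```bash
python3 st.py
```

```text
{'time': 6.15, 'ee_pos': [0.4944, -0.0057, 0.1071], 'contact_force': [-0.0039, 0.1692, 0.5228], 'torque': [0.1361, -0.1327, 0.0048], 'grip_width': 0.0477} [-0.063 -0.235  1.959  0.     1.417 -2.852]
159.82164714169576
```

Request:
{"api": "play_rows", "payload": {
  "deltas": [
    [0, 0, 0, 0],
    [0, 0, 0, 0],
    [0, 0, 0, 0],
    [0, 0, 0, 0],
    [0, 0, 0, 0]
  ]
}}

```text
time: 6.78
ee_pos: [0.4943, -0.0057, 0.1071]
orientation: [1.798, -2.576, -0.0]
contact_force: [-0.4, 0.6, -0.0]
grip_width: 0.0143
```

Request:
{"api": "play_rows", "payload": {
  "deltas": [
    [0, 0, 0, 0],
    [0, 0, 0, 0]
  ]
}}

```text
time: 7.02
ee_pos: [0.4943, -0.0056, 0.107]
orientation: [1.798, -2.576, -0.0]
contact_force: [-1.1, 0.2, 0.3]
grip_width: 0.0141
```

```bash
python3 st.py
```

```text
{'time': 7.025, 'ee_pos': [0.4943, -0.0056, 0.107], 'contact_force': [-1.1003, 0.1546, 0.2798], 'torque': [0.2273, 0.1821, -0.0563], 'grip_width': 0.0141} [-0.063 -0.234  1.959  0.     1.417 -2.852]
159.82239744994
```

Gripped, opening 14.1 mm as the bar should be. I take up half the play, then turn clockwise while following the pitch.

Request:
{"api": "play_rows", "payload": {
  "deltas": [
    [0, 0, 0.03, 0],
    [0, 0, 0.06, 0],
    [0, 0, 0.06, 0]
  ]
}}

```text
time: 7.4
ee_pos: [0.4939, -0.0057, 0.1077]
orientation: [1.797, -2.575, -0.001]
contact_force: [3.3, -1.5, -18.9]
grip_width: 0.0142
```

Request:
{"api": "play_rows", "payload": {
  "deltas": [
    [0, 0, 0.01, -0.5],
    [0, 0, 0.02, -1],
    [0, 0, 0.03, -1.5],
    [0, 0, 0.04, -2],
    [0, 0, 0.04, -2]
  ]
}}

```text
time: 8.02
ee_pos: [0.4937, -0.0054, 0.1091]
orientation: [1.519, -2.748, -0.002]
contact_force: [0.3, 1.7, -19.2]
grip_width: 0.014
```

```bash
python3 st.py
```

```text
{'time': 8.025, 'ee_pos': [0.4937, -0.0054, 0.1091], 'contact_force': [0.3137, 1.6587, -19.22], 'torque': [0.4302, -0.0697, -0.0875], 'grip_width': 0.014} [-0.063 -0.236  1.957  0.     1.423 -2.643]
147.84339765969537
```

Fz is -19 N, so the nut is already against the upper flank. I ease back down before turning further.

Request:
{"api": "play_rows", "payload": {
  "deltas": [
    [0, 0, -0.03, 0],
    [0, 0, -0.06, 0],
    [0, 0, -0.06, 0]
  ]
}}

```text
time: 8.4
ee_pos: [0.4945, -0.0057, 0.1087]
orientation: [-1.519, 2.749, -0.001]
contact_force: [-3.5, 0.3, -7.5]
grip_width: 0.014
```

```bash
python3 st.py
```

```text
{'time': 8.4, 'ee_pos': [0.4945, -0.0057, 0.1087], 'contact_force': [-3.524, 0.32, -7.5124], 'torque': [0.346, 0.6819, 0.0046], 'grip_width': 0.014} [-0.063 -0.236  1.957 -0.     1.42  -2.643]
147.84047363848475
```

Request:
{"api": "play_rows", "payload": {
  "deltas": [
    [0, 0, 0, -0.6],
    [0, 0, 0, -1.2],
    [0, 0, 0, -1.8],
    [0, 0, 0, -2.4],
    [0, 0, 0, -2.4]
  ]
}}

```text
time: 9.02
ee_pos: [0.4946, -0.0058, 0.1092]
orientation: [-1.161, 2.918, -0.001]
contact_force: [-4.9, 1.2, -3.5]
grip_width: 0.0135
```

```bash
python3 st.py
```

```text
{'time': 9.025, 'ee_pos': [0.4946, -0.0058, 0.1092], 'contact_force': [-4.8923, 1.2386, -3.5267], 'torque': [0.243, 0.9696, 0.0128], 'grip_width': 0.0135} [-0.063 -0.236  1.957 -0.     1.42  -2.391]
133.37821679811995
```

Request:
{"api": "play_rows", "payload": {
  "deltas": [
    [0, 0, 0.01, -0.8],
    [0, 0, 0.02, -1.6],
    [0, 0, 0.03, -2.4],
    [0, 0, 0.04, -3.2],
    [0, 0, 0.04, -3.2]
  ]
}}

```text
time: 9.65
ee_pos: [0.4946, -0.0057, 0.1104]
orientation: [-0.657, 3.071, -0.0]
contact_force: [-5.9, 1.9, -2.2]
grip_width: 0.0137
```

```bash
python3 st.py
```

```text
{'time': 9.65, 'ee_pos': [0.4946, -0.0057, 0.1104], 'contact_force': [-5.8796, 1.8983, -2.1929], 'torque': [0.4062, 0.9932, 0.0633], 'grip_width': 0.0137} [-0.063 -0.237  1.955 -0.     1.422 -2.056]
114.15945028249561
```

Request:
{"api": "play_rows", "payload": {
  "deltas": [
    [-0.01, 0, 0.012, -0.8],
    [-0.02, 0, 0.025, -1.6],
    [-0.02, 0, 0.037, -2.4],
    [-0.02, 0, 0.05, -3.2],
    [-0.02, 0, 0.05, -3.2]
  ]
}}

```text
time: 10.28
ee_pos: [0.4944, -0.0057, 0.1121]
orientation: [-0.139, 3.136, -0.0]
contact_force: [-1.7, 1.1, -0.5]
grip_width: 0.0139
```

```bash
python3 st.py
```

```text
{'time': 10.275, 'ee_pos': [0.4944, -0.0057, 0.1121], 'contact_force': [-1.7393, 1.0849, -0.5083], 'torque': [0.4772, 0.3391, 0.035], 'grip_width': 0.0139} [-0.063 -0.239  1.954  0.     1.424 -1.722]
95.0609462304185
```

Request:
{"api": "play_rows", "payload": {
  "deltas": [
    [0, 0, 0.012, -0.8],
    [0, 0, 0.025, -1.6],
    [0, 0, 0.035, -2],
    [0, 0, 0.035, -2]
  ]
}}

```text
time: 10.78
ee_pos: [0.4943, -0.0057, 0.1127]
orientation: [0.188, 3.134, 0.0]
contact_force: [-1.5, 2.1, -0.7]
grip_width: 0.0141
```

Request:
{"api": "play_rows", "payload": {
  "deltas": [
    [0, 0, 0.03, 0],
    [0, 0, 0.06, 0],
    [0, 0, 0.06, 0]
  ]
}}

```text
time: 11.15
ee_pos: [0.4938, -0.0057, 0.1136]
orientation: [0.19, 3.136, -0.0]
contact_force: [1.8, 0.4, -8.4]
grip_width: 0.0142
```

Request:
{"api": "play_rows", "payload": {
  "deltas": [
    [0, 0, 0.03, 0],
    [0, 0, 0.06, 0],
    [0, 0, 0.06, 0]
  ]
}}

```text
time: 11.52
ee_pos: [0.4931, -0.0056, 0.1147]
orientation: [-0.191, -3.134, -0.0]
contact_force: [0.5, -0.3, -20.4]
grip_width: 0.0143
```

Not free at 1.34 rad: the upper flank holds at about -20 N. I back off and turn on.

Request:
{"api": "play_rows", "payload": {
  "deltas": [
    [0, 0, -0.05, 0],
    [0, 0, -0.1, 0],
    [0, 0, -0.1, 0]
  ]
}}

```text
time: 11.9
ee_pos: [0.4942, -0.0056, 0.1136]
orientation: [0.191, 3.134, 0.0]
contact_force: [-3.7, 3.0, 0.7]
grip_width: 0.0139
```

Request:
{"api": "play_rows", "payload": {
  "deltas": [
    [0, 0, 0.012, -0.8],
    [0, 0, 0.025, -1.6],
    [0, 0, 0.03, -2],
    [0, 0, 0.03, -2]
  ]
}}

```text
time: 12.4
ee_pos: [0.494, -0.0056, 0.114]
orientation: [0.517, 3.098, 0.0]
contact_force: [-3.4, 2.7, -1.9]
grip_width: 0.0136
```

```bash
python3 st.py
```

```text
{'time': 12.4, 'ee_pos': [0.494, -0.0056, 0.114], 'contact_force': [-3.4448, 2.7367, -1.8857], 'torque': [0.62, 0.4197, 0.0143], 'grip_width': 0.0136} [-0.063 -0.241  1.952  0.     1.429 -1.303]
71.0374341338173
```

Request:
{"api": "play_rows", "payload": {
  "deltas": [
    [0, 0, 0.03, 0],
    [0, 0, 0.06, 0],
    [0, 0, 0.06, 0]
  ]
}}

```text
time: 12.78
ee_pos: [0.4938, -0.0056, 0.1151]
orientation: [0.517, 3.099, 0.0]
contact_force: [-0.4, 4.1, -7.2]
grip_width: 0.0139
```

Request:
{"api": "play_rows", "payload": {
  "deltas": [
    [0, 0, 0, -0.8],
    [0, 0, 0, -1.6],
    [0, 0, 0, -2],
    [0, 0, 0, -2]
  ]
}}

```text
time: 13.28
ee_pos: [0.4938, -0.0056, 0.1155]
orientation: [0.838, 3.028, 0.0]
contact_force: [-2.4, 3.5, -2.1]
grip_width: 0.014
```

Request:
{"api": "play_rows", "payload": {
  "deltas": [
    [0, 0, 0.02, 0],
    [0, 0, 0.04, 0],
    [0, 0, 0.04, 0]
  ]
}}

```text
time: 13.65
ee_pos: [0.4937, -0.0056, 0.1161]
orientation: [-0.838, -3.027, 0.0]
contact_force: [0.1, 3.3, -9.9]
grip_width: 0.0139
```

Request:
{"api": "play_rows", "payload": {
  "deltas": [
    [0, 0, 0, -0.8],
    [0, 0, 0, -1.6],
    [0, 0, 0, -2],
    [0, 0, 0, -2]
  ]
}}

```text
time: 14.15
ee_pos: [0.4938, -0.0057, 0.1167]
orientation: [1.15, 2.923, 0.0]
contact_force: [-1.4, 4.0, -4.0]
grip_width: 0.0138
```

Request:
{"api": "play_rows", "payload": {
  "deltas": [
    [0, 0, 0.02, 0],
    [0, 0, 0.04, 0],
    [0, 0, 0.04, 0]
  ]
}}

```text
time: 14.52
ee_pos: [0.4936, -0.0057, 0.1172]
orientation: [-1.15, -2.923, 0.0]
contact_force: [0.3, 3.1, -13.3]
grip_width: 0.0139
```

```bash
python3 st.py
```

```text
{'time': 14.525, 'ee_pos': [0.4936, -0.0057, 0.1172], 'contact_force': [0.3422, 3.0758, -13.2747], 'torque': [0.5252, -0.322, 0.0137], 'grip_width': 0.0139} [-0.063 -0.243  1.949 -0.     1.436 -0.884]
47.03519908314321
```

Request:
{"api": "play_rows", "payload": {
  "deltas": [
    [0, 0, 0, -0.8],
    [0, 0, 0, -1.6],
    [0, 0, 0, -2],
    [0, 0, 0, -2]
  ]
}}

```text
time: 15.02
ee_pos: [0.4938, -0.0058, 0.1179]
orientation: [1.449, 2.787, -0.0]
contact_force: [-0.8, 1.8, -6.8]
grip_width: 0.014
```

Request:
{"api": "play_rows", "payload": {
  "deltas": [
    [0, 0, 0.02, 0],
    [0, 0, 0.03, 0],
    [0, 0, 0.03, 0]
  ]
}}

```text
time: 15.4
ee_pos: [0.4936, -0.0056, 0.1182]
orientation: [-1.449, -2.787, 0.0]
contact_force: [1.2, 2.2, -15.7]
grip_width: 0.0141
```

```bash
python3 st.py
```

```text
{'time': 15.4, 'ee_pos': [0.4936, -0.0056, 0.1182], 'contact_force': [1.2, 2.2339, -15.7006], 'torque': [0.3211, -0.427, -0.0054], 'grip_width': 0.0141} [-0.063 -0.243  1.948 -0.     1.438 -0.675]
35.03989228691335
```

Still threaded at 2.18 rad, and the torque about z is near zero, so no stop yet.

Request:
{"api": "play_rows", "payload": {
  "deltas": [
    [0, 0, 0, -0.8],
    [0, 0, 0, -1.6],
    [0, 0, 0, -2],
    [0, 0, 0, -2]
  ]
}}

```text
time: 15.9
ee_pos: [0.4939, -0.0056, 0.1189]
orientation: [1.733, 2.62, 0.0]
contact_force: [-0.4, 3.2, -8.0]
grip_width: 0.0141
```

Request:
{"api": "play_rows", "payload": {
  "deltas": [
    [0, 0, 0.02, 0],
    [0, 0, 0.03, 0],
    [0, 0, 0.03, 0]
  ]
}}

```text
time: 16.27
ee_pos: [0.4937, -0.0056, 0.1193]
orientation: [-1.733, -2.62, -0.0]
contact_force: [1.1, 3.4, -13.5]
grip_width: 0.014
```

```bash
python3 st.py
```

```text
{'time': 16.275, 'ee_pos': [0.4937, -0.0056, 0.1193], 'contact_force': [1.0904, 3.3699, -13.4548], 'torque': [0.6794, -0.4591, 0.0285], 'grip_width': 0.014} [-0.063 -0.244  1.946  0.     1.439 -0.465]
23.040356375928866
```

Request:
{"api": "play_rows", "payload": {
  "deltas": [
    [0, 0, 0, -0.6],
    [0, 0, 0, -1.2],
    [0, 0, 0, -1.5],
    [0, 0, 0, -1.5]
  ]
}}

```text
time: 16.77
ee_pos: [0.4943, -0.0058, 0.1204]
orientation: [1.932, 2.475, 0.001]
contact_force: [1.8, 2.3, -0.0]
grip_width: 0.0139
```

Request:
{"api": "play_rows", "payload": {
  "deltas": [
    [0, 0, 0.02, 0],
    [0, 0, 0.04, 0],
    [0, 0, 0.04, 0]
  ]
}}

```text
time: 17.15
ee_pos: [0.4939, -0.0056, 0.1208]
orientation: [1.933, 2.476, 0.0]
contact_force: [2.8, 2.2, -2.2]
grip_width: 0.0135
```

```bash
python3 st.py
```

```text
{'time': 17.15, 'ee_pos': [0.4939, -0.0056, 0.1208], 'contact_force': [2.8228, 2.1888, -2.1881], 'torque': [0.4445, -0.7851, -0.0534], 'grip_width': 0.0135} [-0.063 -0.245  1.945  0.     1.442 -0.308]
14.038997712111637
```

The force fell to about the nut's weight at 2.54 rad, so it is probably free. I pull further, carefully.

Request:
{"api": "play_rows", "payload": {
  "deltas": [
    [0, 0, 0.03, 0],
    [0, 0, 0.06, 0],
    [0, 0, 0.09, 0],
    [0, 0, 0.09, 0]
  ]
}}

```text
time: 17.65
ee_pos: [0.4937, -0.0056, 0.1235]
orientation: [-1.934, -2.476, 0.0]
contact_force: [1.3, 2.4, -1.8]
grip_width: 0.0139
```

Request:
{"api": "play_rows", "payload": {
  "deltas": [
    [0, 0, 0.04, 0],
    [0, 0, 0.08, 0],
    [0, 0, 0.12, 0],
    [0, 0, 0.12, 0]
  ]
}}

```text
time: 18.15
ee_pos: [0.4938, -0.0059, 0.1272]
orientation: [1.934, 2.476, -0.0]
contact_force: [-0.1, -0.2, -1.8]
grip_width: 0.0138
```

```bash
python3 st.py
```

```text
{'time': 18.15, 'ee_pos': [0.4938, -0.0059, 0.1272], 'contact_force': [-0.1152, -0.2046, -1.7951], 'torque': [-0.0143, -0.0966, 0.0093], 'grip_width': 0.0138} [-0.063 -0.249  1.937 -0.     1.453 -0.308]
14.016113610547972
```

It is free: a steady 1.8 N, the nut's weight, and the lateral force is gone. I firm up the grip and lift straight up.

Request:
{"api": "play_rows", "payload": {
  "deltas": [
    [0, 0, 0, 0],
    [0, 0, 0.1, 0],
    [0, 0, 0.3, 0],
    [0, 0, 0.5, 0],
    [0, 0, 0.7, 0]
  ],
  "grip_force": 25
}}

```text
time: 18.77
ee_pos: [0.4938, -0.0057, 0.1486]
orientation: [1.934, 2.476, 0.0]
contact_force: [-0.3, -0.1, -1.7]
grip_width: 0.0141
```

Request:
{"api": "play_rows", "payload": {
  "deltas": [
    [0, 0, 0.3, 0],
    [0, 0, 0.6, 0],
    [0, 0, 0.9, 0],
    [0, 0, 1.2, 0],
    [0, 0, 1.4, 0]
  ]
}}

```text
time: 19.4
ee_pos: [0.4939, -0.0057, 0.1907]
orientation: [1.933, 2.476, 0.0]
contact_force: [0.5, 0.8, -1.8]
grip_width: 0.0136
```

Request:
{"api": "play_rows", "payload": {
  "deltas": [
    [0, 0, 0.3, 0],
    [0, 0, 0.7, 0],
    [0, 0, 1, 0],
    [0, 0, 1, 0]
  ]
}}

```text
time: 19.9
ee_pos: [0.494, -0.0057, 0.2209]
orientation: [1.933, 2.475, 0.001]
contact_force: [-0.2, -0.3, -1.2]
grip_width: 0.0142
```

```bash
python3 st.py;python3 - <<'E'
from h import *
snap('wrist','w3.png');im=snap('side','s3.png');S=cam('side')
cv2.imwrite('pics/s3c.png',cv2.cvtColor(cv2.resize(im[120:280,200:400],None,fx=3.5,fy=3.5,interpolation=cv2.INTER_CUBIC),cv2.COLOR_RGB2BGR))
E
```

```text
{'time': 19.9, 'ee_pos': [0.494, -0.0057, 0.2209], 'contact_force': [-0.1627, -0.2591, -1.2325], 'torque': [0.0047, -0.0501, -0.0206], 'grip_width': 0.0142} [-0.063 -0.287  1.816 -0.     1.612 -0.308]
14.020044419310665
```

View pics/s3c.png

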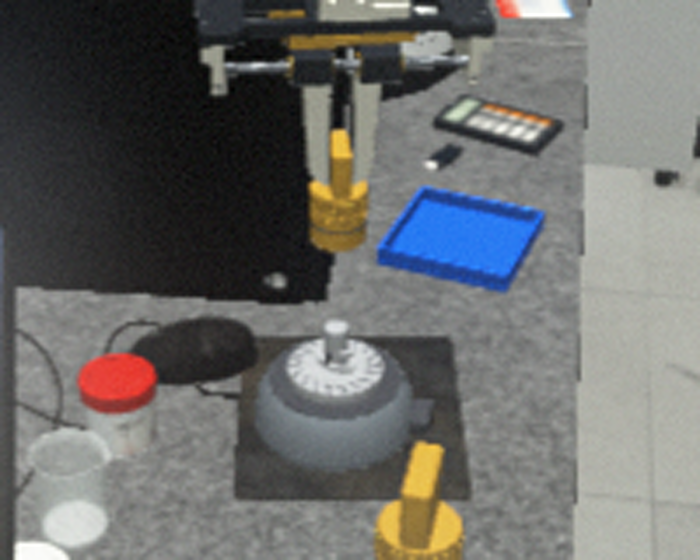

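View pics/w3.png

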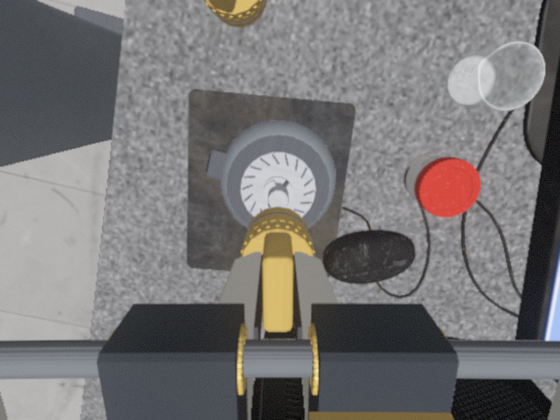

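The side crop shows the nut upright in the fingers at (338,205), with the bare spindle at (336,335). The tray is at (462,235) with nothing in it. Next: how low the nut hangs, and the tray's centre.

Run:
```python
from h import *
D=cam('side');S=cam('scene')
g=lambda p:(p[0]/3.5+200,p[1]/3.5+120)
# project nut model for candidate underside heights
t=np.linspace(0,2*np.pi,40)
for zu in np.arange(.145,.186,.004):
    P=lambda z,r:(proj(D,np.c_[.494+r*np.cos(t),-.0058+r*np.sin(t),np.full(40,z)])-[200,120])*3.5
    b=P(zu,.02);s=P(zu+.042,.02)
    print(round(zu,3),'bottom lowest row',b[:,1].max().round(1),'skirt-top lowest',s[:,1].max().round(1),'cols',b[:,0].min().round(),b[:,0].max().round())
for p in [(428,186),(545,211),(505,275),(380,252)]: print('rim',onz(D,g(p),.018).round(4))
im=snap('scene','sc3.png');cv2.imwrite('pics/sc3c.png',cv2.cvtColor(cv2.resize(im[160:300,280:440],None,fx=4,fy=4,interpolation=cv2.INTER_CUBIC),cv2.COLOR_RGB2BGR))
for c,C in [('scene',S),('side',D)]:
    for d in vision.landmark_of('parts_tray',c)[:2]:
        p=np.array(d['position'])*[560,420];print(c,p,d['score'],onz(C,p,0).round(4))
```

```text
0.145 bottom lowest row 282.5 skirt-top lowest 231.8 cols 308.0 363.0
0.149 bottom lowest row 277.7 skirt-top lowest 226.8 cols 308.0 363.0
0.153 bottom lowest row 273.0 skirt-top lowest 221.8 cols 308.0 364.0
0.157 bottom lowest row 268.2 skirt-top lowest 216.9 cols 308.0 364.0
0.161 bottom lowest row 263.4 skirt-top lowest 211.8 cols 308.0 364.0
0.165 bottom lowest row 258.6 skirt-top lowest 206.8 cols 308.0 364.0
0.169 bottom lowest row 253.8 skirt-top lowest 201.8 cols 308.0 364.0
0.173 bottom lowest row 248.9 skirt-top lowest 196.7 cols 308.0 364.0
0.177 bottom lowest row 244.0 skirt-top lowest 191.6 cols 308.0 364.0
0.181 bottom lowest row 239.1 skirt-top lowest 186.5 cols 308.0 364.0
0.185 bottom lowest row 234.2 skirt-top lowest 181.3 cols 308.0 365.0
rim [ 0.4547 -0.3555  0.018 ]
rim [ 0.3445 -0.3268  0.018 ]
rim [ 0.3748 -0.2127  0.018 ]
rim [ 0.4854 -0.2321  0.018 ]
scene [403.984 207.69 ] 0.94 [ 0.4218 -0.2937  0.    ]
side [329.224 193.284] 0.81 [ 0.4233 -0.2636  0.    ]
```

View pics/sc3c.png

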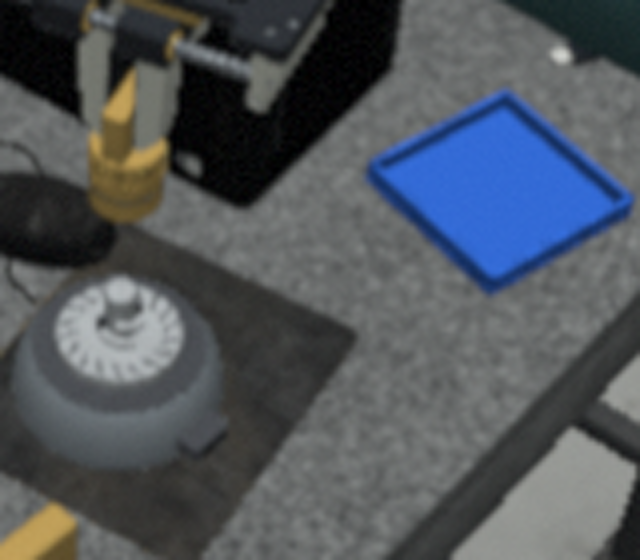

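Run:
```python
from h import *
S=cam('scene');g=lambda p:(p[0]/4+280,p[1]/4+160)
q=[onz(S,g(p),.018) for p in [(508,90),(632,197),(491,280),(367,166)]]
for a in q:print(a.round(4))
print(sum(q)/4, [np.linalg.norm(q[i]-q[i-1]).round(4) for i in range(4)])
```

```text
[ 0.4599 -0.359   0.018 ]
[ 0.3472 -0.3308  0.018 ]
[ 0.3742 -0.2139  0.018 ]
[ 0.4875 -0.2407  0.018 ]
[ 0.41721719 -0.28610014  0.018     ] [np.float64(0.1214), np.float64(0.1161), np.float64(0.1201), np.float64(0.1164)]
```

Request:
{"api": "play_rows", "payload": {
  "deltas": [
    [-0.3, 0, 0, 1],
    [-0.8, 0, 0, 2.5],
    [-1.4, 0, 0, 4],
    [-2, 0, 0, 5.5],
    [-2.5, 0, 0, 7]
  ]
}}

```text
time: 20.78
ee_pos: [0.4181, -0.0056, 0.2197]
orientation: [-0.91, -3.007, 0.0]
contact_force: [-0.4, 0.2, -1.8]
grip_width: 0.0137
```

Request:
{"api": "play_rows", "payload": {
  "deltas": [
    [-0.1, -0.3, 0, 1.5],
    [-0.2, -0.9, 0, 3],
    [-0.2, -1.7, 0, 4.5],
    [-0.2, -2.5, 0, 5.7],
    [-0.2, -3.5, 0, 5.7]
  ]
}}

```text
time: 21.4
ee_pos: [0.4126, -0.1113, 0.2198]
orientation: [0.01, -3.141, -0.0]
contact_force: [0.6, 1.1, -1.3]
grip_width: 0.014
```

```bash
python3 st.py
```

```text
{'time': 21.4, 'ee_pos': [0.4126, -0.1113, 0.2198], 'contact_force': [0.6395, 1.0877, -1.3163], 'torque': [0.0666, -0.196, 0.0102], 'grip_width': 0.014} [-0.323 -0.446  1.934  0.     1.653 -1.9  ]
90.36390687295648
```

The tray sides measure 116 to 121 mm, and the scene camera's centre agrees with the side camera's within 5 mm: (0.416, -0.284). Carrying on over the tray.

Request:
{"api": "play_rows", "payload": {
  "deltas": [
    [0.05, -1, 0, 0],
    [0.05, -2.2, 0, 0],
    [0.05, -3.4, 0, 0],
    [0.05, -4.4, 0, 0],
    [0.05, -5.2, 0, 0]
  ]
}}

```text
time: 22.02
ee_pos: [0.414, -0.2678, 0.2196]
orientation: [0.005, -3.141, -0.001]
contact_force: [-0.1, 0.5, -1.6]
grip_width: 0.0141
```

Request:
{"api": "play_rows", "payload": {
  "deltas": [
    [0, -0.3, -0.5, 0],
    [0, -0.5, -1.2, 0],
    [0, -0.5, -1.9, 0],
    [0, -0.5, -2.5, 0],
    [0, -0.5, -3, 0]
  ]
}}

```text
time: 22.65
ee_pos: [0.4142, -0.2811, 0.1286]
orientation: [0.007, -3.141, -0.001]
contact_force: [0.5, 0.1, -1.1]
grip_width: 0.0136
```

Request:
{"api": "play_rows", "payload": {
  "deltas": [
    [0, 0, -0.5, 0],
    [0, 0, -0.9, 0],
    [0, 0, -1.2, 0],
    [0, 0, -1.4, 0],
    [0, 0, -1.4, 0]
  ]
}}

```text
time: 23.28
ee_pos: [0.4142, -0.2816, 0.0878]
orientation: [0.006, -3.141, -0.0]
contact_force: [-0.4, 0.3, -1.3]
grip_width: 0.014
```

```bash
python3 st.py;python3 - <<'E'
from h import *
im=snap('side','s4.png')
cv2.imwrite('pics/s4c.png',cv2.cvtColor(cv2.resize(im[120:220,270:400],None,fx=5,fy=5,interpolation=cv2.INTER_CUBIC),cv2.COLOR_RGB2BGR))
im=snap('scene','sc4.png')
cv2.imwrite('pics/sc4c.png',cv2.cvtColor(cv2.resize(im[120:260,320:460],None,fx=4,fy=4,interpolation=cv2.INTER_CUBIC),cv2.COLOR_RGB2BGR))
E
```

```text
{'time': 23.275, 'ee_pos': [0.4142, -0.2816, 0.0878], 'contact_force': [-0.3796, 0.2738, -1.3425], 'torque': [0.0777, -0.1549, 0.0133], 'grip_width': 0.014} [-0.648 -0.204  1.966  0.     1.38  -2.223]
90.21827909397037
```

View pics/s4c.png

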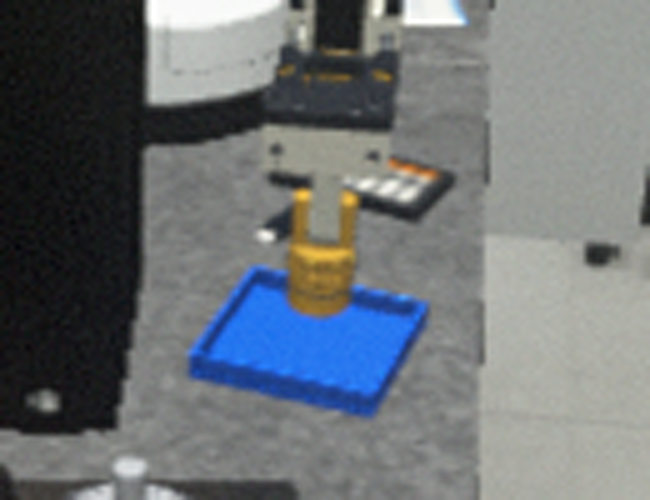

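View pics/sc4c.png

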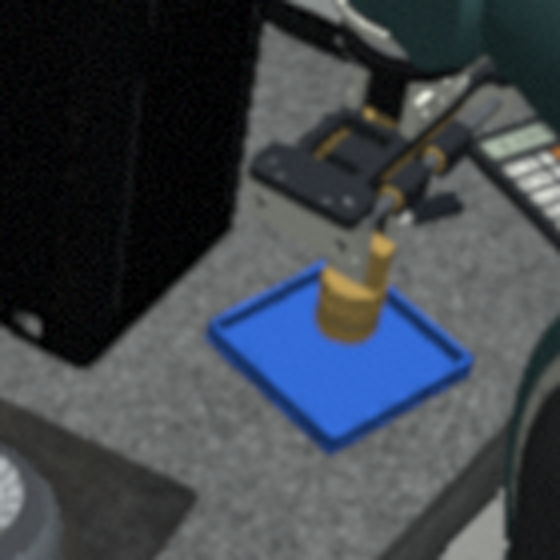

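Both views show the nut upright above the middle of the tray, clear of the walls and the tower. I lower slowly and feel for the floor.

Request:
{"api": "play_rows", "payload": {
  "deltas": [
    [0, 0, -0.3, 0],
    [0, 0, -0.6, 0],
    [0, 0, -0.8, 0],
    [0, 0, -0.95, 0],
    [0, 0, -0.95, 0]
  ]
}}

```text
time: 24.0
ee_pos: [0.4142, -0.2815, 0.0591]
orientation: [0.006, -3.141, -0.001]
contact_force: [-0.3, -0.3, -1.4]
grip_width: 0.0139
```

Request:
{"api": "play_rows", "payload": {
  "deltas": [
    [0, 0, -0.03, 0],
    [0, 0, -0.06, 0],
    [0, 0, -0.09, 0],
    [0, 0, -0.12, 0],
    [0, 0, -0.12, 0]
  ]
}}

```text
time: 24.62
ee_pos: [0.4142, -0.2816, 0.0558]
orientation: [0.006, -3.142, -0.0]
contact_force: [-0.2, 0.8, -1.2]
grip_width: 0.0139
```

Request:
{"api": "play_rows", "payload": {
  "deltas": [
    [0, 0, -0.02, 0],
    [0, 0, -0.04, 0],
    [0, 0, -0.05, 0],
    [0, 0, -0.05, 0]
  ]
}}

```text
time: 25.12
ee_pos: [0.4143, -0.2816, 0.0544]
orientation: [0.006, -3.142, -0.0]
contact_force: [0.9, -0.2, -1.3]
grip_width: 0.0139
```

Request:
{"api": "play_rows", "payload": {
  "deltas": [
    [0, 0, -0.02, 0],
    [0, 0, -0.04, 0],
    [0, 0, -0.05, 0],
    [0, 0, -0.05, 0]
  ]
}}

```text
time: 25.62
ee_pos: [0.4143, -0.2816, 0.0529]
orientation: [0.006, -3.142, -0.0]
contact_force: [0.8, -0.1, -1.2]
grip_width: 0.014
```

Request:
{"api": "play_rows", "payload": {
  "deltas": [
    [0, 0, -0.02, 0],
    [0, 0, -0.03, 0],
    [0, 0, -0.03, 0]
  ]
}}

```text
time: 26.0
ee_pos: [0.4144, -0.2817, 0.0523]
orientation: [-0.006, 3.141, -0.0]
contact_force: [-0.8, 1.7, 4.2]
grip_width: 0.0138
```

Contact with the floor at +4 N. Releasing.

Request:
{"api": "play_rows", "payload": {
  "deltas": [
    [0, 0, 0, 0],
    [0, 0, 0, 0],
    [0, 0, 0, 0],
    [0, 0, 0, 0],
    [0, 0, 0, 0]
  ],
  "fingers": 0.4,
  "grip_force": 10
}}

```text
time: 26.62
ee_pos: [0.4143, -0.2817, 0.052]
orientation: [0.006, -3.142, 0.0]
contact_force: [-0.6, 0.4, -0.3]
grip_width: 0.0551
```

Request:
{"api": "play_rows", "payload": {
  "deltas": [
    [0, 0, 0, 0],
    [0, 0, 0.2, 0],
    [0, 0, 0.6, 0],
    [0, 0, 1.2, 0],
    [0, 0, 2, 0]
  ]
}}

```text
time: 27.25
ee_pos: [0.4142, -0.2817, 0.1136]
orientation: [-0.006, 3.141, -0.0]
contact_force: [0.3, -0.2, 0.7]
grip_width: 0.056
```

Request:
{"api": "play_rows", "payload": {
  "deltas": [
    [0, 0, 1, 0],
    [0, 0, 2, 0],
    [0, 0, 3, 0],
    [0, 0, 3.5, 0],
    [0, 0, 3.5, 0]
  ]
}}

```text
time: 27.88
ee_pos: [0.4145, -0.2818, 0.2181]
orientation: [-0.006, 3.14, -0.002]
contact_force: [-0.4, 0.5, -0.6]
grip_width: 0.0554
```

```bash
python3 st.py;python3 - <<'E'
from h import *
im=snap('side','s5.png')
cv2.imwrite('pics/s5c.png',cv2.cvtColor(cv2.resize(im[120:220,270:400],None,fx=5,fy=5,interpolation=cv2.INTER_CUBIC),cv2.COLOR_RGB2BGR))
im=snap('scene','sc5.png');s=telemetry.sense();C=cam('wrist',s);snap('wrist','w5.png')
for l,z in [('burr_nut',.004),('burr_nut_bar',.069),('parts_tray',0)]:
  for c,CC in [('scene',cam('scene')),('side',cam('side')),('wrist',C)]:
    if c=='wrist' or 1:
      for d in vision.landmark_of(l,c)[:3]:
        p=np.array(d['position'])*[560,420];print(l,c,p.round(1),round(d['score'],2),onz(CC,p,z).round(3))
E
```

```text
{'time': 27.875, 'ee_pos': [0.4145, -0.2818, 0.2181], 'contact_force': [-0.426, 0.456, -0.594], 'torque': [0.0824, -0.1733, -0.0137], 'grip_width': 0.0554} [-0.648 -0.27   1.807 -0.     1.603 -2.223]
90.22368053921086
burr_nut scene [403.8 214.1] 0.91 [ 0.408 -0.271  0.004]
burr_nut scene [286.1 318.8] 0.91 [0.422 0.152 0.004]
burr_nut side [318.7 289.2] 0.83 [0.413 0.166 0.004]
burr_nut side [331.4 186.8] 0.72 [ 0.419 -0.297  0.004]
burr_nut wrist [276.5 177.7] 0.79 [ 0.413 -0.283  0.004]
burr_nut_bar scene [287.6 296.4] 0.87 [0.428 0.139 0.069]
burr_nut_bar scene [410.2 193.9] 0.81 [ 0.407 -0.281  0.069]
burr_nut_bar scene [403.3 211.5] 0.45 [ 0.387 -0.221  0.069]
burr_nut_bar side [332.4 170.6] 0.84 [ 0.419 -0.287  0.069]
burr_nut_bar side [319.1 259.5] 0.66 [0.418 0.136 0.069]
burr_nut_bar wrist [275.5 193.9] 0.57 [ 0.414 -0.283  0.069]
parts_tray scene [406.3 209.6] 0.85 [ 0.414 -0.292  0.   ]
parts_tray side [330.4 191.1] 0.63 [ 0.421 -0.277  0.   ]
parts_tray wrist [272.1 181.1] 0.94 [ 0.418 -0.287  0.   ]
```

View pics/s5c.png

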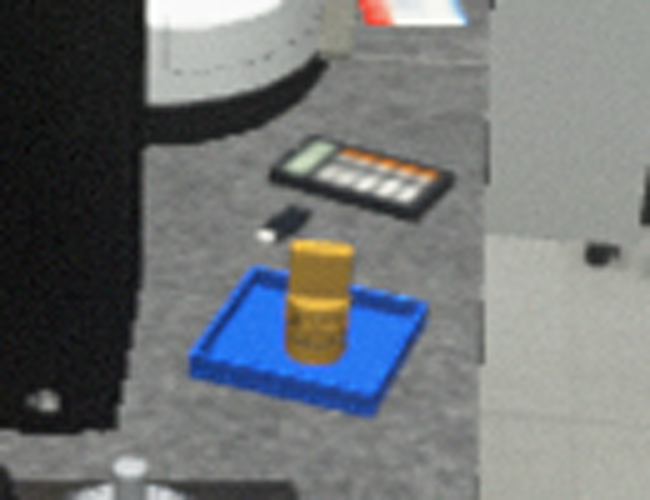

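View pics/sc5.png

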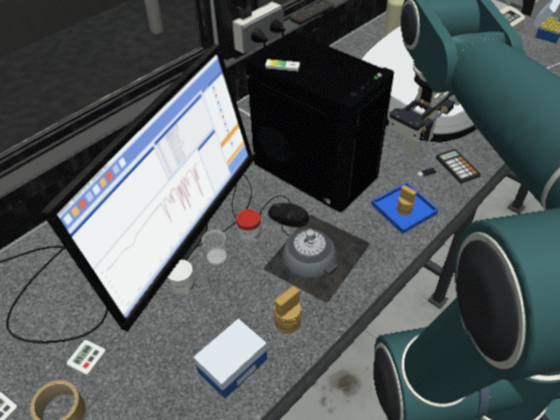

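View pics/w5.png

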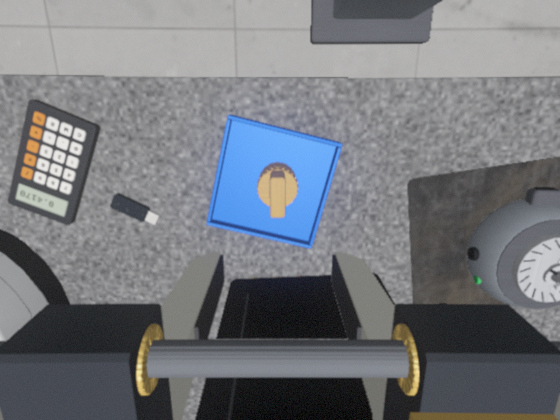

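The nut stands upright in mid-tray (scene (405,203), wrist (277,185)). The spindle is bare, and the tip box, jars and beaker look unmoved. The gripper is well clear, so I hand in.

```bash
python3 -c "
from h import *
print(workorder.hand_in())"
```

```text
the job is handed in; nothing more can be done
None
```

The brass nut from the mill is standing upright in the blue parts tray, and the job was handed in at about 28 s of the 72 s allowed.

- **Unscrewing:** I took the nut by its bar (opening about 14 mm) with a light 12 N grip and turned it clockwise, pulling up gently from time to time to feel the thread. It came free at about 2.5 rad. The largest vertical force in the readings was about 20 N, against the 40 N limit.
- **Lifting and placing:** I lifted it straight up by about 0.1 m, with only its own weight (about 1.8 N) on the gripper. It touched the tray floor at about 4 N before I let go.
- **Last checks:** The wrist camera puts the nut's axis about 6 mm from the tray's centre. In the scene picture the tip box, both jars, the beaker and the larger look-alike nut look unmoved; I did not measure them again. The gripper ended about 0.15 m above the tray, touching nothing.
- **Disagreements:** The scene and side cameras differed by up to about 26 mm on the nut's position in the tray and 15 mm or more on the tray's centre. Even so, the pictures show the nut inside the walls and near the middle. I backed off when my first pull met the upper flank at 19 N, and a later test pull reached 20 N.

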